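Check the bracket bores with the plug gauge

ROBOT

A 6-joint arm with a two-finger parallel gripper is mounted at the origin on the work surface. World frame = base frame: x ahead of the robot, y to its left, z up, the work surface at z = 0. Lengths are in m, angles in rad, forces in N, time in s.
With the tool pointing down it reaches from about 0.4 to 0.925 m from the base axis. Payload 3.4 kg.
Tool frame: the origin (TCP) lies between the finger pads; the fingertips stand 25 mm ahead of it and the grasp point (between the pads) lies 6 mm ahead of it; z points along the fingers, y is the line along which they close (so a half turn about z gives the same grasp; the last joint's range is limited). The gripper opens to 85 mm and grips with 20 to 120 N. Pads are 22 mm wide; open, the fingers measure 114 mm over their backs; the gripper's body (76 mm by 85 mm) begins 54 mm behind the grasp point. The pads swing forward as they close: fully open they stand 13 mm farther back than shut.
Start: joints at [1.216, 0.307, 1.506, -0, 1.328, -0.073], TCP at [0.159, 0.552, 0.256] pointing down, gripper open.
Joint ranges: [-3.12, 3.12], [-1.05, 2.28], [0.14, 2.33], [-1.42, 4.57], [0.1, 2.73], [-2.68, 2.68]. Speed limits (rad/s): [2.57, 2.57, 3.14, 3.14, 3.14, 3.14].

INTERFACE

Orientations are given as a 3x3 rotation matrix whose columns are the frame's x, y, z axes.
In Python, from plant import bot, vision gives the robot as it stands.
- The arm moves only by the shell command python3 -m pendant 'ROWS' [FORCE]. ROWS is text: rows parted by semicolons, each of 7 numbers parted by spaces: the turn, a rotation vector about the tool's x, y, z in rad, then the shift along the tool's x, y, z in mm, then the opening, from 0 (shut) to 1 (fully open). A call has 1 to 12 rows; each row is the pose to reach, as a shift and turn from the pose commanded when the call began, along the tool's axes at that moment; what a row does not reach only later rows make up. A row lasts 1/8 s, in which the tool goes at most 62.5 mm and 10.7 degrees, less where a joint would pass 70% of its speed; a pose out of reach is approached as far as the arm can. A call with a gripper value outside its range is refused whole. The fingers move at their own pace and stop on an object; FORCE is the grip in N (left out, the last holds). Time passes only in rows, so rows that repeat a pose let the fingers close. It gives the time, the measured TCP pose, the force, the opening and the grip force at its end, in the units of the state.
- bot.sense(): the state, without advancing time (a new reading comes with each control period).
- vision.grab_frame(name): name is "scene" or "top" or "wrist"; returns a dict with "image" (420x560x3 uint8, blue, green, red), "range_z" (420x560 float32, m along the optical axis (not along the pixel's ray), 0 where there is no reading), "fov_y" (degrees; the focal length in pixels is half the picture's height over the tangent of half this angle, whatever the lens; pixels are square), "cx", "cy" (the principal point, pixels), "R" (3x3) and "t" (3): a world point X has camera coordinates R X + t. Camera axes: x right, y down, z forward; pixel columns grow to the right and rows downward; lengths in m; the calibration is good to about 2 mm. A picture is of the moment at which its call begins.
- bot.job_done(): hands the job in; it is judged then, once.
The state is a dict: "clock": time; "qpos": joint angles; "joint_velocities": joint speeds; "effort": joint torques, N m; "position": TCP position; "eef_rot": TCP orientation; "contact_force": force on the tool from outside, world axes, zero at the start; "ft_torque": the same for the moment, N m; "grip_width": finger opening in m; "finger_force": force on a finger pad.
Only numpy, scipy, OpenCV 4.12 (cv2) and the standard library are available. Lean on these libraries where they do the work, as an engineer would, in place of code of your own. Each camera call takes 0.05 s, during which the arm holds its last target. There are 200 camera calls.

TASK

Pull the drawer open, take out the plug gauge and check the bore of each bearing bracket on the bench, working from the robot's left to its right: for each one, first push the go end in fully, until the handle's shoulder meets the bracket, then draw it out and press the no-go end lightly and squarely against the middle of the same bore to confirm that it will not enter. When all are checked, lay the gauge back flat in the drawer and shut the drawer; never force the gauge, and leave the bottle and the cardboard box where they are.

Things in the scene. Friction and masses are not known exactly. Their poses are not given: they have to be found in the camera images.
- gauge: the plug gauge as a whole, loose, about 0.2 kg, 108 mm long; same origin and axes as gauge_mid. At the start it lies level in the drawer, go end roughly away from the robot; it rests level on any of the handle's four sides
- gauge_mid (a point): centre of the double-ended plug gauge's handle, a square aluminium bar 28 x 28 mm, 64 mm long along its x; the go end is on +x, the no-go end on -x. Lies 14 mm above what the gauge rests on. The centre of mass is within 4 mm of this point
- go_tip (a point): centre of the flat tip of the steel go end, 62 mm from gauge_mid along +x. The go end is 20 mm across and stands 30 mm out of the handle; its last 5 mm taper to 15 mm across
- nogo_tip (a point): centre of the flat face of the steel no-go end, 46 mm from gauge_mid along -x. The no-go end is shorter and fatter: 25 mm across, 14 mm long
- unit_drawer0 (a joint): drawer opening in m: 0 shut, 0.173 fully out. Stays where it is left; 1 N of friction and light damping. It slides along the drawer unit's -x, roughly towards the robot
- unit: white drawer unit fixed to the bench, 250 mm deep (x), 240 mm wide (y), 85 mm high, origin at the centre of its underside, front towards its -x; one drawer whose front panel is flush with the unit's front, with a steel bar handle
- unit_drawer0_handle (a point): middle of the drawer's bar handle: a horizontal bar along y, 120 mm long, about 10 mm thick, standing 35 mm out from the drawer front (clear gap behind it about 29 mm), about 47 mm above the bench; moves with the drawer, axes as the unit's
- tray (a point): centre of the drawer's inner floor, 22 mm above the bench; moves with the drawer, axes as the unit's. Inside 205 mm (x) by 198 mm (y), walls 41 mm high above the floor. The drawer's front inner wall is 103 mm from here on -x
- bracket_left: steel bearing bracket on the robot's left (largest y); may be absent. Not fastened but heavy (3 kg): stays put unless pushed with some 15 N or more. Block 50 mm (x) by 80 mm (y) by 75 mm high with a foot 15 mm high on each side (120 mm wide over both); origin at the centre of its underside
- bore_left (a point): middle of the left bracket's bore, 45 mm above the bench: a plain round through hole 22 mm across, running level along the bracket's x, open at both faces (25 mm from here on -x and +x); the gauge may enter from either face
- bracket_mid: steel bearing bracket in the middle; may be absent. Not fastened but heavy (3 kg): stays put unless pushed with some 15 N or more. Block 50 mm (x) by 80 mm (y) by 75 mm high with a foot 15 mm high on each side (120 mm wide over both); origin at the centre of its underside
- bore_mid (a point): middle of the mid bracket's bore, 45 mm above the bench: a plain round through hole 22 mm across, running level along the bracket's x, open at both faces (25 mm from here on -x and +x); the gauge may enter from either face
- bracket_right: steel bearing bracket on the robot's right (smallest y); may be absent. Not fastened but heavy (3 kg): stays put unless pushed with some 15 N or more. Block 50 mm (x) by 80 mm (y) by 75 mm high with a foot 15 mm high on each side (120 mm wide over both); origin at the centre of its underside
- bore_right (a point): middle of the right bracket's bore, 45 mm above the bench: a plain round through hole 22 mm across, running level along the bracket's x, open at both faces (25 mm from here on -x and +x); the gauge may enter from either face
- bottle: white plastic bottle, 48 mm across, 110 mm tall, standing; bystander, origin at the centre of its underside
- gluebox: cardboard box 70 x 110 x 30 mm; bystander, origin at the centre of its underside
Not all that is in view belongs to the job. What is shaped like the bracket_right but orange or pink is not meant.

How it is judged:
On the way, in this order (a step that is already met when the one before it is completed fails the run):
1. drawer pulled open by at least 90 mm (value of joint unit_drawer0 above 0.09 m), for 0.2 s.
2. go end fully home in the left bracket's bore (handle shoulder within 3.5 mm of the face) (distance between gauge_mid and bore_left below 0.0605 m and distance between go_tip and bore_left below 0.012 m and angle between the x axis of gauge_mid and the x axis of bore_left, either way round below 0.15 rad), for 0.2 s.
3. no-go end pressed squarely against the mouth of the left bracket's bore (centred within 4 mm, 0.15 rad) and refused (contact force between gauge and bracket_left above 1.5 N and distance between nogo_tip and bore_left below 0.029 m and angle between the x axis of gauge_mid and the x axis of bore_left, either way round below 0.15 rad and y of nogo_tip in the frame of bore_left between -0.004 and 0.004 m and z of nogo_tip in the frame of bore_left between -0.004 and 0.004 m), for 0.1 s.
4. go end fully home in the mid bracket's bore (handle shoulder within 3.5 mm of the face) (distance between gauge_mid and bore_mid below 0.0605 m and distance between go_tip and bore_mid below 0.012 m and angle between the x axis of gauge_mid and the x axis of bore_mid, either way round below 0.15 rad), for 0.2 s.
5. no-go end pressed squarely against the mouth of the mid bracket's bore (centred within 4 mm, 0.15 rad) and refused (contact force between gauge and bracket_mid above 1.5 N and distance between nogo_tip and bore_mid below 0.029 m and angle between the x axis of gauge_mid and the x axis of bore_mid, either way round below 0.15 rad and y of nogo_tip in the frame of bore_mid between -0.004 and 0.004 m and z of nogo_tip in the frame of bore_mid between -0.004 and 0.004 m), for 0.1 s.
6. go end fully home in the right bracket's bore (handle shoulder within 3.5 mm of the face) (distance between gauge_mid and bore_right below 0.0605 m and distance between go_tip and bore_right below 0.012 m and angle between the x axis of gauge_mid and the x axis of bore_right, either way round below 0.15 rad), for 0.2 s.
7. no-go end pressed squarely against the mouth of the right bracket's bore (centred within 4 mm, 0.15 rad) and refused (contact force between gauge and bracket_right above 1.5 N and distance between nogo_tip and bore_right below 0.029 m and angle between the x axis of gauge_mid and the x axis of bore_right, either way round below 0.15 rad and y of nogo_tip in the frame of bore_right between -0.004 and 0.004 m and z of nogo_tip in the frame of bore_right between -0.004 and 0.004 m), for 0.1 s.
At the end, for the whole second after the job is handed in: the drawer is shut (within 12 mm) with the gauge lying flat on its floor (handle centre 5 to 22 mm above it); each bracket present was checked go then no-go, left to right (value of joint unit_drawer0 below 0.012 m and x of gauge_mid in the frame of tray between -0.1 and 0.1 m and y of gauge_mid in the frame of tray between -0.095 and 0.095 m and z of gauge_mid in the frame of tray between 0.005 and 0.022 m); the robot touches nothing.
It fails at once if bottle moved more than 30 mm (distance of bottle from where it was at the start of the episode above 0.03 m).
It fails at once if gluebox moved more than 30 mm (distance of gluebox from where it was at the start of the episode above 0.03 m).
It fails at once if the gauge is forced against a bracket (over 60 N) (contact force between gauge and bracket_left above 60 N or contact force between gauge and bracket_mid above 60 N or contact force between gauge and bracket_right above 60 N).
Of bracket_left, bracket_mid, bracket_right only 2 to 3 are there at a start; the rules pass over those that are not, and their reading is None.
At some moment in a run one of gauge may be knocked a few centimetres aside while the robot is not near it.
Once in a run the grip may slacken for a moment while it holds something.
It also fails if it takes over 210 s, if anything falls off the work surface, if the arm or the gripper's body presses on something with over 40 N, if the wrist force passes 120 N, or if a joint passes its speed limit or range.

## Working session

There is one attempt and no reset: what is moved stays moved. The work goes in short steps, Python scripts to look and compute and a shell command to move; the robot and the scene stay as the last step left them, time stands still between calls to the robot, and variables do not carry over. Pictures are saved under pics/ and viewed, at most 14 in all, crops included, and the job is handed in when it is done.

```bash
mkdir -p pics; ls; cat > h.py <<'E'
import numpy as np,cv2
from plant import bot,vision
def grab(n,save=None):
    f=vision.grab_frame(n)
    if save: cv2.imwrite('pics/'+save,f['image']); np.savez('pics/'+save+'.npz',**{k:v for k,v in f.items()})
    return f
def foc(f): return 210/np.tan(np.radians(f['fov_y'])/2)
def px(f,u,v,z=None):
    """world point of pixel; by depth, or on plane height z"""
    F=foc(f); R=np.array(f['R']);t=np.array(f['t'])
    d=np.array([(u-f['cx'])/F,(v-f['cy'])/F,1.])
    if z is None: return R.T@(d*f['range_z'][int(round(v)),int(round(u))]-t)
    c=-R.T@t; w=R.T@d
    return c+w*(z-c[2])/w[2]
def cloud(f):
    F=foc(f); v,u=np.mgrid[:420,:560]; Z=f['range_z']
    P=np.stack([(u-f['cx'])/F*Z,(v-f['cy'])/F*Z,Z],-1)
    return (P-np.array(f['t']))@np.array(f['R'])
def load(s): return dict(np.load('pics/'+s+'.npz'))
E
python3 - <<'E'
from h import *
a=grab('scene','scene0.png');b=grab('top','top0.png')
s=bot.sense();print({k:np.round(v,3).tolist() for k,v in s.items()})
for f in(a,b):print(f['fov_y'],f['cx'],f['cy'],np.round(-f['R'].T@f['t'],3))
E
```

```text
pics
{'clock': 0.1, 'qpos': [1.216, 0.308, 1.508, 0.0, 1.328, -0.074], 'joint_velocities': [0.0, -0.002, -0.004, -0.002, -0.0, -0.001], 'effort': [-0.001, -45.853, -25.261, -0.0, 0.006, 0.0], 'position': [0.159, 0.552, 0.255], 'eef_rot': [[-0.961, 0.277, -0.001], [0.277, 0.961, -0.002], [0.0, -0.002, -1.0]], 'contact_force': [-0.698, -0.019, -0.576], 'ft_torque': [0.022, 0.057, 0.024], 'finger_force': 0.0, 'grip_width': 0.086}
54.14523159452081 281.0814719666842 201.63345253577563 [1.157 0.22  0.93 ]
53.663442954219 287.13976080240775 205.72238695546474 [ 0.495 -0.013  1.076]
```

View pics/scene0.png

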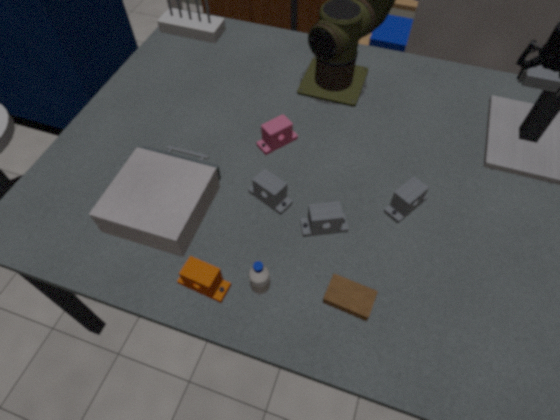

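View pics/top0.png

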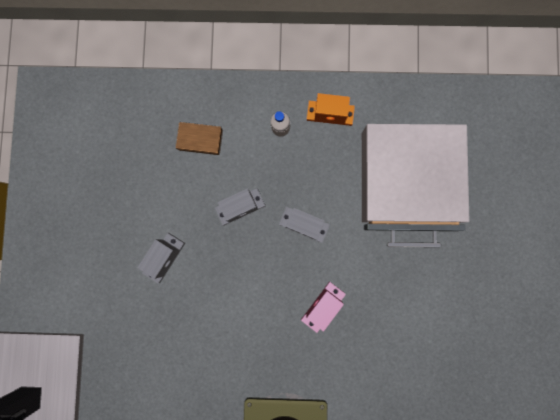

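The scene view shows three grey brackets at (270,190), (325,218) and (408,198), with pink (278,133) and orange (202,277) decoys. In the top view, left is (160,257), mid (240,206), right (305,224), the drawer unit is at (417,175), and its handle is at (414,244).

```bash
python3 - <<'E'
from h import *
f=load('top0.png');P=cloud(f)
for n,(u,v,r,lo,hi) in dict(left=(160,257,32,.066,.09),mid=(240,206,30,.066,.09),right=(305,224,32,.066,.09),unit=(417,175,70,.078,.1),pink=(323,308,35,.066,.09),orange=(331,108,30,.066,.09),box=(199,138,35,.02,.045),bottle=(280,122,20,.03,.14)).items():
    Q=P[v-r:v+r,u-r:u+r].reshape(-1,3); 
    def rect(lo,hi):
        q=Q[(Q[:,2]>lo)&(Q[:,2]<hi)]; (c,s,a)=cv2.minAreaRect((q[:,:2]*1000).astype(np.float32)); return np.round(c,1),np.round(s,1),round(a,1),len(q),np.round(np.median(q[:,2]),4)
    print(n,*rect(lo,hi)); 
    if hi==.09: print('   all',*rect(.009,.09),' foot',*rect(.009,.025))
for u in (395,405,415,425,435): print(np.round(px(f,u,244),3), np.round(px(f,u,244,.047),3))
img=f['image']
A=cv2.resize(img[175:295,125:345],None,fx=3.6,fy=3.6,interpolation=cv2.INTER_CUBIC);cv2.imwrite('pics/c1.png',A)
E
```

```text
left [445.2 321.3] [51.7 81. ] 59.7 734 0.0762
   all [444.9 321.3] [ 51.6 121. ] 60.1 1199 0.0745  foot [445.  321.3] [ 51.1 121. ] 59.9 279 0.0163
mid [581.2 129. ] [50.4 80.1] 26.6 698 0.0761
   all [581.1 128.9] [ 50.6 119.9] 26.6 1050 0.0748  foot [580.8 128.7] [ 49.8 119.9] 26.7 275 0.0164
right [539.4 -37.2] [79.8 50.1] 68.8 692 0.076
   all [539.5 -37. ] [119.9  50.1] 68.7 981 0.0751  foot [539.3 -37. ] [119.8  49.7] 68.6 273 0.0164
unit [ 684.4 -283.4] [298.4 285.4] 2.7 9823 0.0858
pink [333.7 -89.5] [51.  80.1] 54.5 750 0.076
   all [333.7 -89.6] [ 51.2 120.1] 54.4 1141 0.0747  foot [333.8 -89.4] [ 50.5 120. ] 54.3 303 0.0162
orange [834.  -99.2] [79.9 52.6] 84.9 682 0.0759
   all [833.6 -99.4] [120.1  52.4] 84.2 1173 0.0738  foot [833.3 -99.3] [120.1  50.9] 84.4 329 0.0161
box [756.6 240.7] [111.6  71.6] 84.4 1181 0.0311
bottle [788.7  30.6] [42.4 46.8] 2.2 354 0.0775
[ 0.495 -0.259  0.053] [ 0.495 -0.26   0.047]
[ 0.495 -0.283  0.053] [ 0.495 -0.285  0.047]
[ 0.496 -0.306  0.058] [ 0.496 -0.309  0.047]
[ 0.497 -0.331  0.056] [ 0.497 -0.334  0.047]
[ 0.497 -0.356  0.052] [ 0.497 -0.358  0.047]
```

View pics/c1.png

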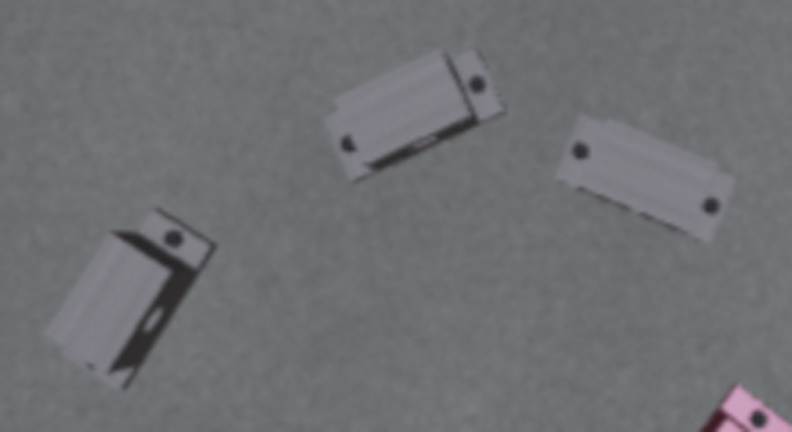

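Sizes agree with the description (51×81, 120 over the feet, tops about 75 mm). The wanted ones are grey: left (.445,.321) axis 60°, mid (.581,.129) axis 26.6°, right (.539,-.037) axis -21.2°. Pink (323,308) and orange (331,108) are look-alikes. Next, the drawer handle, at (.496,-.307).

```bash
cat >> h.py <<'E'
from scipy.spatial.transform import Rotation as Ro
def Rdown(az):
    a=np.radians(az); c,s=np.cos(a),np.sin(a)
    return np.array([[c,s,0],[s,-c,0],[0,0,-1.]])
def row(p,az,frm=None):
    """row numbers to reach TCP p, tool-x azimuth az; frm=(pos,R) if not the present pose"""
    s=bot.sense(); p0,R0=frm or (np.array(s['position']),np.array(s['eef_rot']))
    r=Ro.from_matrix(R0.T@Rdown(az)).as_rotvec(); d=R0.T@(np.array(p)-p0)*1000
    print(' '.join(f'{x:.3f}' for x in r),' '.join(f'{x:.1f}' for x in d))
E
python3 - <<'E'
from h import *
row([.5,.15,.25],120); row([.495,-.308,.16],91.2)
E
```

```text
-0.002 0.001 0.766 -438.9 -291.7 5.9
-0.002 0.001 1.269 -561.0 -733.0 96.7
```

```bash
R="-0.002 0.001 0.766 -439 -292 6 1"; python3 -m pendant '-0.002 0.001 0.766 -439 -292 6 1;-0.002 0.001 0.766 -439 -292 6 1;-0.002 0.001 0.766 -439 -292 6 1;-0.002 0.001 0.766 -439 -292 6 1;-0.002 0.001 0.766 -439 -292 6 1;-0.002 0.001 0.766 -439 -292 6 1;-0.002 0.001 0.766 -439 -292 6 1;-0.002 0.001 0.766 -439 -292 6 1;-0.002 0.001 0.766 -439 -292 6 1;-0.002 0.001 0.766 -439 -292 6 1'
python3 - <<'E'
from h import *
row([.495,-.308,.16],91.2)
E
```

```text
clock: 1.35
position: [0.5014, 0.1485, 0.2497]
eef_rot: [[-0.497, 0.868, -0.0], [0.868, 0.497, 0.002], [0.002, 0.001, -1.0]]
contact_force: [-0.8, 0.2, 0.3]
grip_width: 0.0856
finger_force: 0.0
0.000 -0.002 0.499 -393.1 -232.5 88.9
```

```bash
python3 -m pendant '0 -0.002 0.5 -393 -232 89 .35;0 -0.002 0.5 -393 -232 89 .35;0 -0.002 0.5 -393 -232 89 .35;0 -0.002 0.5 -393 -232 89 .35;0 -0.002 0.5 -393 -232 89 .35;0 -0.002 0.5 -393 -232 89 .35;0 -0.002 0.5 -393 -232 89 .35;0 -0.002 0.5 -393 -232 89 .35;0 -0.002 0.5 -393 -232 89 .35;0 -0.002 0.5 -393 -232 89 .35;0 -0.002 0.5 -393 -232 89 .35'
python3 - <<'E'
from h import *
f=grab('wrist','w1.png'); row([.495,-.308,.053],91.2)
P=cloud(f); m=(P[...,2]>.03)&(P[...,2]<.062)&(P[...,0]<.52)&(P[...,0]>.47)&(f['range_z']>0)
q=P[m]; print(m.sum(),q.min(0) if len(q) else 0,q.max(0) if len(q) else 0)
E
```

```text
clock: 2.72
position: [0.4962, -0.304, 0.1606]
eef_rot: [[-0.026, 1.0, 0.001], [1.0, 0.026, 0.001], [0.001, 0.001, -1.0]]
contact_force: [-0.7, 0.7, -0.1]
grip_width: 0.0295
finger_force: 0.0
0.001 -0.000 0.005 -3.8 -1.5 107.7
3876 [ 0.4880226  -0.36963056  0.04625683] [ 0.51997928 -0.23970382  0.05474717]
```

View pics/w1.png

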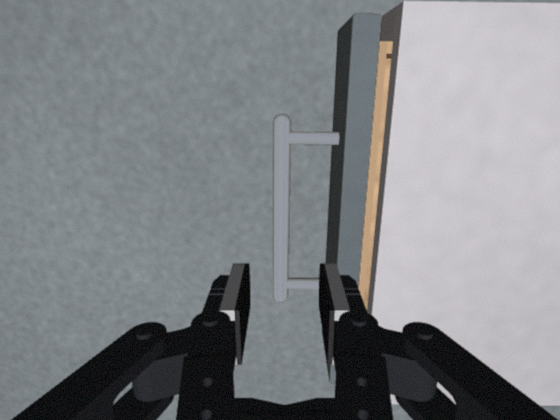

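The wrist view shows the bar handle from (281,118) to (281,298), with the drawer front at column ~338. The fingers are centred on it, so I'll descend and close.

```bash
python3 -m pendant '0 0 0.005 -3 -2 0 .26;0 0 0.005 -3 -2 40 .26;0 0 0.005 -3 -2 80 .26;0 0 0.005 -3 -2 108 .26;0 0 0.005 -3 -2 108 .26;0 0 0.005 -3 -2 108 0;0 0 0.005 -3 -2 108 0;0 0 0.005 -3 -2 108 0;0 0 0.005 -3 -2 108 0' 40
python3 - <<'E'
from h import *
s=bot.sense();p=np.array(s['position']); a=np.radians(1.2)
row(p-.165*np.array([np.cos(a),np.sin(a),0]),91.2)
E
```

```text
clock: 3.9
position: [0.4948, -0.3092, 0.053]
eef_rot: [[-0.019, 1.0, 0.002], [1.0, 0.019, -0.0], [-0.001, 0.002, -1.0]]
contact_force: [1.0, 0.3, 5.1]
grip_width: 0.0094
finger_force: 39.2
0.002 0.001 -0.002 -0.3 -165.0 -0.4
```

```bash
python3 -m pendant '0 0 0 0 -15 0 0;0 0 0 0 -35 0 0;0 0 0 0 -55 0 0;0 0 0 0 -75 0 0;0 0 0 0 -95 0 0;0 0 0 0 -115 0 0;0 0 0 0 -135 0 0;0 0 0 0 -150 0 0;0 0 0 0 -160 0 0;0 0 0 0 -166 0 0;0 0 0 0 -166 0 0;0 0 0 0 -166 0 0'
python3 -m pendant '0 0 0 0 0 0 .26;0 0 0 0 0 0 .26;0 0 0 0 0 0 .26;0 0 0 0 0 -40 .26;0 0 0 0 0 -90 .26;0 0 0 0 0 -120 .26;0 0 0 0 0 -120 .26'
python3 - <<'E'
from h import *
f=grab('top','top1.png'); 
A=cv2.resize(f['image'][110:310,320:500],None,fx=3,fy=3,interpolation=cv2.INTER_CUBIC);cv2.imwrite('pics/c2.png',A)
E
```

```text
clock: 5.4
position: [0.3275, -0.3115, 0.0529]
eef_rot: [[-0.019, 1.0, 0.0], [1.0, 0.019, 0.001], [0.001, 0.0, -1.0]]
contact_force: [-0.5, 2.6, 12.5]
grip_width: 0.0093
finger_force: 40.4
clock: 6.28
position: [0.3294, -0.3135, 0.1742]
eef_rot: [[-0.019, 1.0, 0.005], [1.0, 0.019, -0.004], [-0.004, 0.005, -1.0]]
contact_force: [-0.3, 0.0, -0.2]
grip_width: 0.0224
finger_force: 0.0
```

View pics/c2.png

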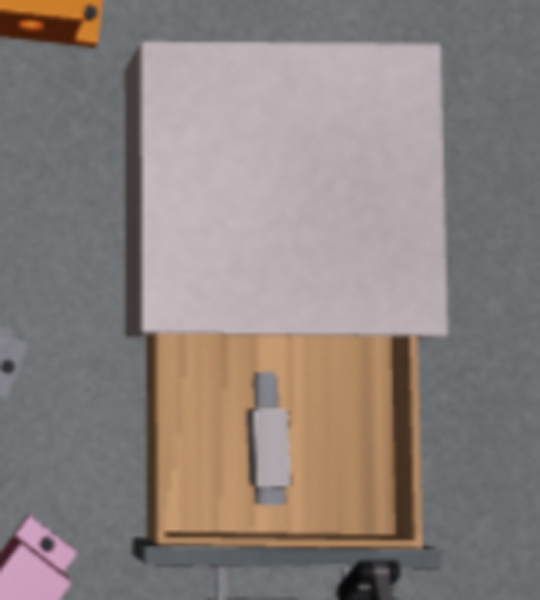

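The drawer is open about 165 mm. The gauge handle is at crop (270,447), with the long thin go end pointing up (away) at (266,388) and the no-go end at (271,495).

```bash
cat >> h.py <<'E'
def gauge(f,zlo,zhi,box):
    P=cloud(f); m=(P[...,2]>zlo)&(P[...,2]<zhi)&(P[...,0]>box[0])&(P[...,0]<box[1])&(P[...,1]>box[2])&(P[...,1]<box[3])&(f['range_z']>0)
    n,l,st,_=cv2.connectedComponentsWithStats(m.astype(np.uint8)); k=1+np.argmax(st[1:,4]); q=P[l==k]
    print(cv2.minAreaRect((q[:,:2]*1000).astype(np.float32)),len(q),np.median(q[:,2]))
E
python3 - <<'E'
from h import *
f=load('top1.png'); gauge(f,.045,.057,(.38,.53,-.38,-.22)); gauge(f,.03,.057,(.38,.53,-.38,-.22))
row([.44,-.3,.17],0)
E
```

```text
((467.7680969238281, -297.5450744628906), (104.75640106201172, 29.061445236206055), 0.6804605722427368) 382 0.050295985036080584
((467.3462829589844, -297.4068298339844), (105.56493377685547, 29.338947296142578), 0.9627749919891357) 506 0.04917920730761709
0.003 -0.001 1.590 10.4 111.7 3.0
```

```bash
python3 -m pendant '0 0 1.57 14 100 3 .6;0 0 1.57 14 100 3 .6;0 0 1.57 14 100 3 .6;0 0 1.57 14 100 3 .6;0 0 1.57 14 100 3 .6;0 0 1.57 14 100 3 .6;0 0 1.57 14 100 3 .6;0 0 1.57 14 100 3 .6;0 0 1.57 14 100 3 .6;0 0 1.57 14 100 3 .6;0 0 1.57 14 100 3 .6'
python3 - <<'E'
from h import *
f=grab('wrist','w2.png'); B=(.38,.55,-.38,-.22)
gauge(f,.047,.055,B)
E
```

```text
clock: 7.7
position: [0.4274, -0.2958, 0.1681]
eef_rot: [[1.0, 0.021, -0.001], [0.021, -1.0, 0.002], [-0.001, -0.002, -1.0]]
contact_force: [0.6, 0.5, 0.7]
grip_width: 0.051
finger_force: 0.0
((451.5408935546875, -297.30621337890625), (78.40708923339844, 27.949689865112305), 2.4332327842712402) 4412 0.05006732261377898
```

View pics/w2.png

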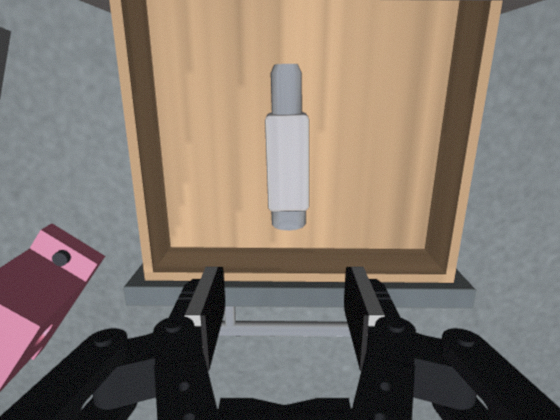

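The handle's top face runs from (287,115) to (289,210), with the go end above to (286,65) and the no-go end below to (288,228).

```bash
python3 - <<'E'
from h import *
f=load('w2.png')
a,b=px(f,287,115,.05),px(f,288.5,210,.05); print(a,b,np.linalg.norm(a-b)); m=(a+b)/2
gauge(f,.0492,.055,(.38,.55,-.38,-.22))
print(m); row([m[0],-.2973,.05],2.4)
E
```

```text
[ 0.49030613 -0.29579166  0.05      ] [ 0.42796755 -0.29827234  0.05      ] 0.06238791835862625
((458.6238098144531, -296.8755798339844), (62.838138580322266, 27.305095672607422), 3.0973050594329834) 3563 0.05027265214520607
[ 0.45913684 -0.297032    0.05      ]
-0.001 0.000 -0.021 31.6 2.2 118.4
```

```bash
python3 -m pendant '0 0 -0.02 32 2 0 .6;0 0 -0.02 32 2 50 .6;0 0 -0.02 32 2 95 .6;0 0 -0.02 32 2 112 .6;0 0 -0.02 32 2 118 .6;0 0 -0.02 32 2 118 .6;0 0 -0.02 32 2 118 0;0 0 -0.02 32 2 118 0;0 0 -0.02 32 2 118 0;0 0 -0.02 32 2 118 0;0 0 -0.02 32 2 118 0' 80
```

```text
clock: 9.12
position: [0.4609, -0.2981, 0.0527]
eef_rot: [[0.999, 0.04, 0.003], [0.04, -0.999, -0.001], [0.003, 0.002, -1.0]]
contact_force: [-1.0, 0.0, 6.6]
grip_width: 0.0265
finger_force: 79.7
```

```bash
python3 -m pendant '0 0 0 0 0 -20 0;0 0 0 0 0 -60 0;0 0 0 0 0 -110 0;0 0 0 0 0 -150 0;0 0 0 0 0 -150 0'
python3 - <<'E'
from h import *
row([.40,.237,.20],60)
E
```

```text
clock: 9.75
position: [0.4616, -0.2989, 0.2048]
eef_rot: [[0.999, 0.04, 0.007], [0.04, -0.999, -0.005], [0.007, 0.005, -1.0]]
contact_force: [0.6, 0.2, -2.6]
grip_width: 0.0263
finger_force: 79.3
0.008 -0.004 -1.007 -40.2 -538.0 1.9
```

```bash
python3 -m pendant '.008 -.004 -1 -40 -538 2 0;.008 -.004 -1 -40 -538 2 0;.008 -.004 -1 -40 -538 2 0;.008 -.004 -1 -40 -538 2 0;.008 -.004 -1 -40 -538 2 0;.008 -.004 -1 -40 -538 2 0;.008 -.004 -1 -40 -538 2 0;.008 -.004 -1 -40 -538 2 0;.008 -.004 -1 -40 -538 2 0;.008 -.004 -1 -40 -538 2 0;.008 -.004 -1 -40 -538 2 0;.008 -.004 -1 -40 -538 2 0'
python3 - <<'E'
from h import *
f=grab('wrist','w3.png');grab('top','top2.png');row([.40,.237,.20],60)
E
```

```text
clock: 11.25
position: [0.3981, 0.237, 0.1987]
eef_rot: [[0.508, 0.862, -0.008], [0.862, -0.508, 0.004], [-0.001, -0.009, -1.0]]
contact_force: [0.3, -1.2, -2.9]
grip_width: 0.0265
finger_force: 79.6
-0.008 -0.000 -0.009 0.6 1.4 -0.9
```

View pics/w3.png

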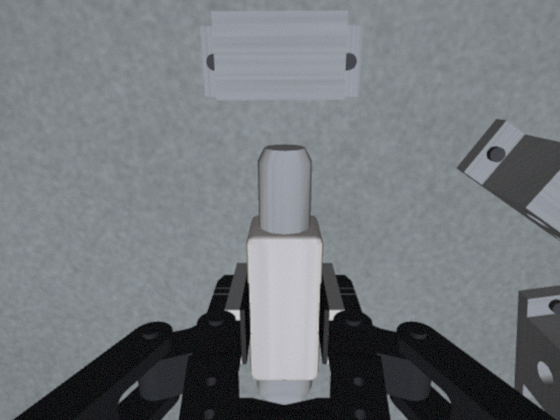

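The gauge is held straight: handle columns 248–321, go tip at (286,147), and bracket left's top face at rows 12–98, columns 210–355. I'll measure both in the tool frame.

```bash
cat >> h.py <<'E'
def toolgauge(f,show=True):
    s=bot.sense(); p,R=np.array(s['position']),np.array(s['eef_rot'])
    Q=(cloud(f)-p)@R*1000   # tool frame mm
    ok=f['range_z']>0
    m=ok&(abs(Q[...,1])<18)&(Q[...,0]>-40)&(Q[...,0]<75)&(Q[...,2]>-8)&(Q[...,2]<25)
    q=Q[m]
    g=q[(q[:,0]>38)]; h=q[(q[:,0]>14)&(q[:,0]<27)&(abs(q[:,1])<10)]
    A=np.c_[h[:,0],h[:,1],np.ones(len(h))]; c=np.linalg.lstsq(A,h[:,2],rcond=None)[0]
    print('handle top z at x=20,y=0: %.1f slope x %.3f y %.3f'%(c@[20,0,1],c[0],c[1]))
    print('go tip x %.1f'%np.percentile(g[:,0],99.5))
    for lo,hi in((16,20),(22,26),(40,44),(48,52)):
        k=q[(q[:,0]>lo)&(q[:,0]<hi)]; 
        print(lo,'y %.1f..%.1f mid %.2f, ztop %.1f n%d'%(k[:,1].min(),k[:,1].max(),(k[:,1].min()+k[:,1].max())/2,np.percentile(k[:,2],2),len(k)))
def bracket(f,xy,r=.075):
    P=cloud(f); ok=(f['range_z']>0)&(np.hypot(P[...,0]-xy[0],P[...,1]-xy[1])<r)
    for lo,hi in((.068,.085),(.01,.085)):
        q=P[ok&(P[...,2]>lo)&(P[...,2]<hi)]; print(cv2.minAreaRect((q[:,:2]*1000).astype(np.float32)),np.median(q[:,2]),len(q))
E
python3 - <<'E'
from h import *
f=load('w3.png'); toolgauge(f); bracket(f,(.445,.321))
E
```

```text
handle top z at x=20,y=0: 2.9 slope x 0.011 y -0.001
go tip x 59.7
16 y -14.4..13.6 mid -0.39, ztop 1.8 n730
22 y -14.1..13.6 mid -0.25, ztop 1.8 n781
40 y -10.0..9.6 mid -0.19, ztop 6.4 n561
48 y -10.3..9.5 mid -0.41, ztop 6.4 n588
((444.07110595703125, 322.4593505859375), (50.28173065185547, 80.35643768310547), 59.57542419433594) 0.07533914448320689 11763
((444.1666259765625, 322.3982849121094), (50.28456497192383, 120.34440612792969), 59.64289855957031) 0.07519584158855709 13621
```

```bash
cat >> h.py <<'E'
def tcp(c,az,d,gx=-2,gy=-.3,gz=16.6,zb=45):
    """TCP putting gauge mid at signed distance d mm along axis az from bore c (m)"""
    a=np.radians(az); X=np.array([np.cos(a),np.sin(a)]);Y=np.array([np.sin(a),-np.cos(a)])
    p=np.array(c)+(X*(d-gx)-Y*gy)/1000
    return [p[0],p[1],(zb+gz)/1000]
E
python3 - <<'E'
from h import *
row(tcp((.4441,.3224),59.6,-98),59.6)
E
```

```text
-0.008 -0.000 -0.002 0.5 -2.4 137.5
```

```bash
python3 -m pendant '-.008 0 -.002 0.5 -2.4 50 0;-.008 0 -.002 0.5 -2.4 100 0;-.008 0 -.002 0.5 -2.4 130 0;-.008 0 -.002 0.5 -2.4 137 0;-.008 0 -.002 0.5 -2.4 137 0;-.008 0 -.002 0.5 -2.4 137 0'
python3 - <<'E'
from h import *
row(tcp((.4441,.3224),59.6,-98),59.6)
f=grab('wrist','w4.png');toolgauge(f)
bracket(f,(.4441,.3224))
E
```

```text
clock: 12.1
position: [0.3971, 0.2411, 0.0637]
eef_rot: [[0.505, 0.863, 0.003], [0.863, -0.505, 0.002], [0.004, 0.002, -1.0]]
contact_force: [0.2, -0.7, -2.2]
grip_width: 0.0264
finger_force: 79.6
0.002 -0.004 0.001 -2.1 -0.4 2.1
handle top z at x=20,y=0: 2.5 slope x 0.005 y -0.002
go tip x 60.1
16 y -13.9..14.0 mid 0.01, ztop 1.4 n737
22 y -13.8..13.8 mid 0.00, ztop 1.4 n754
40 y -9.6..10.2 mid 0.32, ztop 6.0 n552
48 y -9.8..9.9 mid 0.02, ztop 5.9 n594
((439.7218017578125, 315.6175842285156), (33.62483596801758, 81.18434143066406), 59.766422271728516) 0.07529462376758228 39047
((427.1707763671875, 293.9573669433594), (83.7179946899414, 81.15788269042969), 59.89664840698242) 0.07513926128785571 46305
```

```bash
python3 -m pendant '0 0 0 0 -.2 2.2 0;0 0 0 0 -.2 2.2 0;0 0 0 4 -.2 2.2 0;0 0 0 8 -.2 2.2 0;0 0 0 11 -.2 2.2 0;0 0 0 14 -.2 2.2 0;0 0 0 17 -.2 2.2 0;0 0 0 17 -.2 2.2 0'
python3 - <<'E'
from h import *
row(tcp((.4441,.3224),59.6,-57,gy=0,gz=16.3),59.6)
E
```

```text
clock: 13.15
position: [0.4047, 0.2558, 0.0604]
eef_rot: [[0.505, 0.863, 0.001], [0.863, -0.505, 0.001], [0.002, 0.001, -1.0]]
contact_force: [0.3, -0.7, 0.9]
grip_width: 0.0261
finger_force: 80.2
0.001 -0.002 0.002 22.4 0.4 -0.9
```

```bash
python3 -m pendant '0 0 0 0 .2 -.9 0;0 0 0 4 .2 -.9 0;0 0 0 8 .2 -.9 0;0 0 0 12 .2 -.9 0;0 0 0 16 .2 -.9 0;0 0 0 19 .2 -.9 0;0 0 0 20 .2 -.9 0;0 0 0 20 .2 -.9 0'
python3 - <<'E'
from h import *
row(tcp((.4441,.3224),59.6,-57,gy=0,gz=16.3),59.6)
E
```

```text
clock: 14.15
position: [0.4144, 0.2727, 0.0611]
eef_rot: [[0.505, 0.863, 0.001], [0.863, -0.505, 0.001], [0.001, 0.0, -1.0]]
contact_force: [-0.3, -0.1, -2.5]
grip_width: 0.0265
finger_force: 79.7
0.000 -0.001 0.002 2.9 0.4 -0.2
```

Sliding in freely. Advance in 1 mm steps to the shoulder.

```bash
python3 -m pendant '0 0 0 1 .1 0 0;0 0 0 2 .1 0 0;0 0 0 3 .1 0 0;0 0 0 3 .1 0 0'; python3 -m pendant '0 0 0 .5 0 0 0;0 0 0 1 0 0 0;0 0 0 1 0 0 0'
```

```text
clock: 14.65
position: [0.4161, 0.2752, 0.0611]
eef_rot: [[0.505, 0.863, 0.001], [0.863, -0.505, 0.001], [0.001, 0.0, -1.0]]
contact_force: [0.4, -0.4, -2.9]
grip_width: 0.0264
finger_force: 79.7
clock: 15.02
position: [0.4159, 0.2754, 0.0609]
eef_rot: [[0.504, 0.863, -0.001], [0.863, -0.504, -0.0], [-0.001, -0.0, -1.0]]
contact_force: [-1.0, -4.1, -2.6]
grip_width: 0.0266
finger_force: 79.9
```

```bash
python3 -m pendant '0 0 0 .5 0 0 0;0 0 0 .5 0 0 0;0 0 0 -3 0 0 0;0 0 0 -20 0 0 0;0 0 0 -45 0 0 0;0 0 0 -48 0 0 0;0 0 0 -48 0 -50 0;0 0 0 -48 0 -100 0;0 0 0 -48 0 -100 0'
python3 - <<'E'
from h import *
p=tcp((.4441,.3224),59.6,85,gy=0,gz=16.3);p[2]=.165
row(p,59.6)
E
```

```text
clock: 16.15
position: [0.3959, 0.2363, 0.165]
eef_rot: [[0.505, 0.863, 0.011], [0.863, -0.505, 0.006], [0.01, 0.006, -1.0]]
contact_force: [0.1, 1.2, -4.0]
grip_width: 0.0264
finger_force: 80.1
0.006 -0.010 0.001 185.6 -1.7 2.0
```

```bash
python3 -m pendant '0 0 0 186 -1.7 2 0;0 0 0 186 -1.7 2 0;0 0 0 186 -1.7 2 0;0 0 0 186 -1.7 2 0;0 0 0 186 -1.7 2 0;0 0 0 186 -1.7 50 0;0 0 0 186 -1.7 90 0;0 0 0 186 -1.7 104 0;0 0 0 186 -1.7 104 0;0 0 0 186 -1.7 104 0'
python3 - <<'E'
from h import *
row(tcp((.4441,.3224),59.6,74,gy=0,gz=16.3),59.6)
f=grab('wrist','w5.png');toolgauge(f)
E
```

```text
clock: 17.4
position: [0.4859, 0.3965, 0.0589]
eef_rot: [[0.505, 0.863, 0.003], [0.863, -0.505, 0.003], [0.004, 0.001, -1.0]]
contact_force: [0.1, 0.0, -2.7]
grip_width: 0.0263
finger_force: 79.9
0.001 -0.004 0.001 -9.0 1.5 -2.4
handle top z at x=20,y=0: 2.7 slope x 0.003 y 0.008
go tip x 59.8
16 y -14.1..13.9 mid -0.10, ztop 1.6 n735
22 y -13.8..14.0 mid 0.09, ztop 1.7 n769
40 y -9.8..10.0 mid 0.09, ztop 6.4 n566
48 y -10.0..9.8 mid -0.14, ztop 6.3 n583
```

```bash
python3 -m pendant '0 -.003 0 0 1.5 -2.4 0;0 -.003 0 -4 1.5 -2.4 0;0 -.003 0 -8 1.5 -2.4 0;0 -.003 0 -10 1.5 -2.4 0;0 -.003 0 -11 1.5 -2.4 0;0 -.003 0 -11 1.5 -2.4 0'
python3 - <<'E'
from h import *
row(tcp((.4441,.3224),59.6,71,gy=0,gz=16.3),59.6)
E
```

```text
clock: 18.2
position: [0.4806, 0.3859, 0.0597]
eef_rot: [[0.505, 0.863, -0.001], [0.863, -0.505, -0.002], [-0.002, 0.0, -1.0]]
contact_force: [0.2, 0.4, -2.3]
grip_width: 0.0267
finger_force: 79.9
0.000 0.002 0.002 -0.2 0.6 -1.6
```

```bash
python3 -m pendant '0 0 0 -.5 .6 -1.5 0;0 0 0 -1 .6 -1.5 0;0 0 0 -1 .6 -1.5 0'; python3 -m pendant '0 0 0 -.5 0 0 0;0 0 0 -1 0 0 0;0 0 0 -1 0 0 0'
```

```text
clock: 18.58
position: [0.4812, 0.3854, 0.0614]
eef_rot: [[0.505, 0.863, 0.0], [0.863, -0.505, -0.0], [-0.0, 0.001, -1.0]]
contact_force: [1.6, 2.5, -4.0]
grip_width: 0.0267
finger_force: 79.8
clock: 18.95
position: [0.4812, 0.3853, 0.0616]
eef_rot: [[0.505, 0.863, 0.002], [0.863, -0.505, 0.001], [0.002, 0.001, -1.0]]
contact_force: [3.0, 5.7, -4.5]
grip_width: 0.0266
finger_force: 79.8
```

```bash
python3 -m pendant '0 0 0 -.2 0 0 0;0 0 0 3 0 0 0;0 0 0 14 0 0 0;0 0 0 14 0 -50 0;0 0 0 14 0 -110 0;0 0 0 14 0 -138 0;0 0 0 14 0 -138 0'
python3 - <<'E'
from h import *
p=tcp((.5805,.1295),26.6,-100,gy=0);p[2]=.2
row(p,26.6)
E
```

```text
clock: 19.82
position: [0.4886, 0.397, 0.2018]
eef_rot: [[0.505, 0.863, 0.004], [0.863, -0.505, 0.001], [0.003, 0.003, -1.0]]
contact_force: [0.4, -1.1, -3.0]
grip_width: 0.0264
finger_force: 80.0
0.002 -0.003 0.578 -266.7 160.8 1.5
```

```bash
python3 -m pendant '0 0 .578 -267 161 1.5 0;0 0 .578 -267 161 1.5 0;0 0 .578 -267 161 1.5 0;0 0 .578 -267 161 1.5 0;0 0 .578 -267 161 1.5 0;0 0 .578 -267 161 1.5 0;0 0 .578 -267 161 1.5 0;0 0 .578 -267 161 1.5 0;0 0 .578 -267 161 1.5 0'
python3 - <<'E'
from h import *
f=grab('wrist','w6.png');toolgauge(f);bracket(f,(.581,.129))
p=tcp((.5805,.1295),26.6,-100,gy=0);row(p,26.6)
E
```

```text
clock: 20.95
position: [0.4913, 0.0857, 0.1978]
eef_rot: [[0.893, 0.449, -0.002], [0.449, -0.893, -0.002], [-0.002, 0.001, -1.0]]
contact_force: [-0.1, 0.0, -2.2]
grip_width: 0.0263
finger_force: 80.1
handle top z at x=20,y=0: 2.6 slope x 0.003 y -0.002
go tip x 59.9
16 y -14.4..13.6 mid -0.37, ztop 1.5 n742
22 y -14.1..13.7 mid -0.18, ztop 1.6 n769
40 y -10.0..9.8 mid -0.11, ztop 6.1 n564
48 y -10.3..9.6 mid -0.35, ztop 6.3 n591
((579.9877319335938, 130.04737854003906), (50.22254180908203, 80.38834381103516), 26.54599380493164) 0.07535746834072085 11992
((579.95947265625, 130.10403442382812), (50.22254180908203, 120.34695434570312), 26.54599380493164) 0.07521892492498816 13874
0.001 0.002 0.002 1.6 0.5 136.3
```

```bash
python3 -m pendant '0 0 .002 1.5 .7 50 0;0 0 .002 1.5 .7 100 0;0 0 .002 1.5 .7 130 0;0 0 .002 1.5 .7 137 0;0 0 .002 1.5 .7 137 0;0 0 .002 1.5 .7 137 0'
python3 - <<'E'
from h import *
row(tcp((.58,.1301),26.55,-80,gy=-.2,gz=16.3),26.55)
E
```

```text
clock: 21.75
position: [0.4944, 0.0845, 0.0625]
eef_rot: [[0.895, 0.446, 0.002], [0.446, -0.895, -0.002], [0.001, 0.002, -1.0]]
contact_force: [-0.3, 0.7, -3.1]
grip_width: 0.0265
finger_force: 80.0
0.002 -0.001 -0.001 19.0 -2.4 1.3
```

```bash
python3 -m pendant '0 0 0 0 -2.3 1.2 0;0 0 0 0 -2.3 1.2 0;0 0 0 0 -2.3 1.2 0'
python3 - <<'E'
from h import *
row(tcp((.58,.1301),26.55,-80,gy=-.2,gz=16.3),26.55)
E
```

```text
clock: 22.12
position: [0.4921, 0.0862, 0.0604]
eef_rot: [[0.895, 0.446, -0.0], [0.446, -0.895, -0.002], [-0.001, 0.001, -1.0]]
contact_force: [0.6, -1.1, -2.3]
grip_width: 0.0268
finger_force: 80.0
0.001 0.001 -0.002 20.2 0.2 -0.9
```

```bash
python3 -m pendant '0 0 0 0 .2 -.9 0;0 0 0 6 .2 -.9 0;0 0 0 11 .2 -.9 0;0 0 0 14 .2 -.9 0;0 0 0 17 .2 -.9 0;0 0 0 20 .2 -.9 0;0 0 0 20 .2 -.9 0'
python3 - <<'E'
from h import *
row(tcp((.58,.1301),26.55,-57,gy=-.2,gz=16.3),26.55)
E
```

```text
clock: 23.0
position: [0.5103, 0.0951, 0.0609]
eef_rot: [[0.895, 0.446, -0.0], [0.446, -0.895, -0.002], [-0.001, 0.001, -1.0]]
contact_force: [-0.1, 0.3, -1.9]
grip_width: 0.0262
finger_force: 80.0
0.001 0.001 -0.001 23.0 0.0 -0.4
```

```bash
python3 -m pendant '0 0 0 4 0 -.4 0;0 0 0 8 0 -.4 0;0 0 0 12 0 -.4 0;0 0 0 16 0 -.4 0;0 0 0 19 0 -.4 0;0 0 0 21 0 -.4 0;0 0 0 22 0 -.4 0;0 0 0 23 0 -.4 0;0 0 0 23 0 -.4 0'
python3 - <<'E'
from h import *
row(tcp((.58,.1301),26.55,-57,gy=-.2,gz=16.3),26.55)
E
```

```text
clock: 24.12
position: [0.5305, 0.1052, 0.0612]
eef_rot: [[0.895, 0.446, -0.001], [0.446, -0.895, -0.002], [-0.002, 0.001, -1.0]]
contact_force: [-0.7, 0.5, -2.5]
grip_width: 0.0265
finger_force: 80.0
0.001 0.002 -0.002 0.4 0.0 -0.1
```

```bash
python3 -m pendant '0 0 0 .5 0 0 0;0 0 0 1 0 0 0;0 0 0 1 0 0 0'; python3 -m pendant '0 0 0 .5 0 0 0;0 0 0 1 0 0 0;0 0 0 1 0 0 0'
```

```text
clock: 24.5
position: [0.5311, 0.1055, 0.0611]
eef_rot: [[0.895, 0.446, -0.002], [0.446, -0.895, -0.002], [-0.002, 0.001, -1.0]]
contact_force: [-1.4, -1.1, -1.7]
grip_width: 0.0267
finger_force: 80.0
clock: 24.88
position: [0.5311, 0.1056, 0.061]
eef_rot: [[0.895, 0.446, -0.003], [0.446, -0.895, -0.003], [-0.004, 0.001, -1.0]]
contact_force: [-3.7, -4.2, 0.3]
grip_width: 0.0268
finger_force: 80.3
```

Shoulder met (about 5 N). Withdraw and go over to the far face.

```bash
python3 -m pendant '0 0 0 0 0 0 0;0 0 0 -3 0 0 0;0 0 0 -20 0 0 0;0 0 0 -45 0 0 0;0 0 0 -48 0 0 0;0 0 0 -48 0 -50 0;0 0 0 -48 0 -100 0;0 0 0 -48 0 -100 0'
python3 - <<'E'
from h import *
p=tcp((.58,.1301),26.55,85,gy=-.2,gz=16.3);p[2]=.16
row(p,26.55)
E
```

```text
clock: 25.88
position: [0.4938, 0.0854, 0.1656]
eef_rot: [[0.895, 0.445, 0.011], [0.446, -0.895, -0.001], [0.009, 0.005, -1.0]]
contact_force: [0.9, -0.1, -2.7]
grip_width: 0.0265
finger_force: 80.3
0.005 -0.009 -0.002 184.1 -1.6 7.3
```

```bash
python3 -m pendant '.002 -.004 0 184 -1 4 0;.002 -.004 0 184 -1 4 0;.002 -.004 0 184 -1 4 0;.002 -.004 0 184 -1 4 0;.002 -.004 0 184 -1 4 0;.002 -.004 0 184 -1 50 0;.002 -.004 0 184 -1 90 0;.002 -.004 0 184 -1 103 0;.002 -.004 0 184 -1 103 0;.002 -.004 0 184 -1 103 0'
python3 - <<'E'
from h import *
row(tcp((.58,.1301),26.55,72.5,gy=-.2,gz=16.3),26.55)
E
```

```text
clock: 27.12
position: [0.6549, 0.1676, 0.0599]
eef_rot: [[0.895, 0.445, -0.002], [0.445, -0.895, -0.001], [-0.002, 0.0, -1.0]]
contact_force: [0.8, -0.0, -2.6]
grip_width: 0.0267
finger_force: 80.1
0.000 0.002 -0.002 -9.3 0.3 -1.4
```

```bash
python3 -m pendant '0 0 0 0 .3 -1.2 0;0 0 0 -4 .3 -1.2 0;0 0 0 -8 .3 -1.2 0;0 0 0 -9 .3 -1.2 0;0 0 0 -9 .3 -1.2 0'
python3 - <<'E'
from h import *
row(tcp((.58,.1301),26.55,71,gy=-.2,gz=16.3),26.55)
E
```

```text
clock: 27.75
position: [0.6456, 0.1632, 0.0593]
eef_rot: [[0.895, 0.446, -0.005], [0.446, -0.895, -0.002], [-0.006, -0.001, -1.0]]
contact_force: [-0.0, 0.1, -2.1]
grip_width: 0.0266
finger_force: 80.2
-0.001 0.006 -0.002 -0.5 0.5 -2.0
```

```bash
python3 -m pendant '0 0 0 0 .4 -1.8 0;0 0 0 -.5 .4 -1.8 0;0 0 0 -1 .4 -1.8 0;0 0 0 -1 .4 -1.8 0'; python3 -m pendant '0 0 0 -.5 0 0 0;0 0 0 -1 0 0 0;0 0 0 -1 0 0 0'
python3 - <<'E'
from h import *
row(tcp((.58,.1301),26.55,71,gy=-.2,gz=16.3),26.55)
E
```

```text
clock: 28.25
position: [0.6457, 0.1627, 0.0612]
eef_rot: [[0.895, 0.446, -0.004], [0.446, -0.895, -0.001], [-0.004, -0.001, -1.0]]
contact_force: [1.6, 1.1, -2.4]
grip_width: 0.0266
finger_force: 80.2
clock: 28.62
position: [0.6456, 0.1626, 0.0614]
eef_rot: [[0.895, 0.445, -0.002], [0.445, -0.895, -0.001], [-0.002, -0.0, -1.0]]
contact_force: [4.2, 2.8, -3.4]
grip_width: 0.0263
finger_force: 80.1
-0.000 0.002 -0.002 -0.2 -0.0 0.1
```

```bash
python3 -m pendant '0 0 0 -.2 0 0 0;0 0 0 3 0 0 0;0 0 0 14 0 0 0;0 0 0 14 0 -50 0;0 0 0 14 0 -110 0;0 0 0 14 0 -138 0;0 0 0 14 0 -138 0'
python3 - <<'E'
from h import *
p=tcp((.5388,-.0364),-21.3,-100,gy=-.2);p[2]=.2
row(p,-21.3)
E
```

```text
clock: 29.5
position: [0.6591, 0.1689, 0.202]
eef_rot: [[0.895, 0.446, 0.0], [0.446, -0.895, -0.001], [-0.0, 0.001, -1.0]]
contact_force: [0.3, -0.0, -3.6]
grip_width: 0.027
finger_force: 80.2
0.001 -0.000 0.834 -265.2 57.8 2.1
```

```bash
python3 -m pendant '0 0 .834 -265 58 2 0;0 0 .834 -265 58 2 0;0 0 .834 -265 58 2 0;0 0 .834 -265 58 2 0;0 0 .834 -265 58 2 0;0 0 .834 -265 58 2 0;0 0 .834 -265 58 2 0;0 0 .834 -265 58 2 0;0 0 .834 -265 58 2 0'
python3 - <<'E'
from h import *
f=grab('wrist','w7.png');toolgauge(f);bracket(f,(.539,-.037))
p=tcp((.5388,-.0364),-21.3,-100,gy=-.2);row(p,-21.3)
E
```

```text
clock: 30.62
position: [0.4467, -0.001, 0.1982]
eef_rot: [[0.932, -0.362, -0.006], [-0.362, -0.932, -0.002], [-0.005, 0.004, -1.0]]
contact_force: [-0.4, -0.7, -1.9]
grip_width: 0.0262
finger_force: 80.2
handle top z at x=20,y=0: 2.6 slope x 0.005 y 0.001
go tip x 59.7
16 y -14.3..13.7 mid -0.30, ztop 1.5 n742
22 y -14.1..13.7 mid -0.18, ztop 1.4 n761
40 y -9.9..9.8 mid -0.05, ztop 6.1 n561
48 y -10.2..9.6 mid -0.28, ztop 5.9 n592
((538.0814208984375, -35.91545867919922), (80.38485717773438, 49.893951416015625), 68.71932220458984) 0.07538087513522658 11931
((538.1033325195312, -35.950645446777344), (120.3941879272461, 50.057010650634766), 68.72737121582031) 0.07523522596099584 13820
0.004 0.005 0.001 1.4 -0.8 136.6
```

```bash
python3 -m pendant '.002 .003 0 .7 -1 50 0;.002 .003 0 .7 -1 100 0;.002 .003 0 .7 -1 130 0;.002 .003 0 .7 -1 137 0;.002 .003 0 .7 -1 137 0;.002 .003 0 .7 -1 137 0;.002 .003 0 .7 -1 137 0'
python3 - <<'E'
from h import *
row(tcp((.5381,-.0359),-21.28,-80,gy=-.2,gz=16.3),-21.28)
E
```

```text
clock: 31.55
position: [0.4473, -0.0011, 0.0626]
eef_rot: [[0.932, -0.364, 0.001], [-0.364, -0.932, -0.001], [0.001, 0.001, -1.0]]
contact_force: [0.5, 0.5, -1.8]
grip_width: 0.0262
finger_force: 80.0
0.001 -0.001 -0.001 19.2 -0.4 1.3
```

```bash
python3 -m pendant '0 0 0 0 -.4 1.2 0;0 0 0 6 -.4 1.2 0;0 0 0 11 -.4 1.2 0;0 0 0 14 -.4 1.2 0;0 0 0 17 -.4 1.2 0;0 0 0 20 -.4 1.2 0;0 0 0 20 -.4 1.2 0'
python3 - <<'E'
from h import *
row(tcp((.5381,-.0359),-21.28,-57,gy=-.2,gz=16.3),-21.28)
E
```

```text
clock: 32.42
position: [0.4634, -0.0074, 0.06]
eef_rot: [[0.931, -0.364, -0.005], [-0.364, -0.931, -0.0], [-0.005, 0.002, -1.0]]
contact_force: [-4.2, 2.9, 1.4]
grip_width: 0.0264
finger_force: 80.8
0.002 0.005 -0.001 24.9 -0.4 -1.4
```

```bash
python3 -m pendant '0 0 0 -3 -.2 -1.2 0;.001 .004 0 -3 -.2 -1.2 0;.001 .004 0 -3 -.2 -1.2 0'
python3 - <<'E'
from h import *
row(tcp((.5381,-.0359),-21.28,-57,gy=-.2,gz=16.3),-21.28); print(bot.sense()['contact_force'])
E
```

```text
clock: 32.8
position: [0.4627, -0.0068, 0.0615]
eef_rot: [[0.932, -0.364, 0.003], [-0.364, -0.932, -0.002], [0.004, 0.001, -1.0]]
contact_force: [0.2, 0.6, -2.7]
grip_width: 0.0266
finger_force: 80.1
0.001 -0.004 -0.001 25.8 -0.1 0.3
[ 0.2097151   0.5744358  -2.72370353]
```

```bash
python3 -m pendant '0 -.002 0 2 0 .2 0;0 -.002 0 4 0 .2 0;0 -.002 0 6 0 .2 0;0 -.002 0 8 0 .2 0;0 -.002 0 8 0 .2 0'
python3 - <<'E'
from h import *
row(tcp((.5381,-.0359),-21.28,-57,gy=-.2,gz=16.3),-21.28)
E
```

```text
clock: 33.42
position: [0.4701, -0.0097, 0.0612]
eef_rot: [[0.931, -0.364, 0.001], [-0.364, -0.931, -0.001], [0.001, 0.001, -1.0]]
contact_force: [-0.1, -0.0, -2.6]
grip_width: 0.0266
finger_force: 80.1
0.001 -0.001 -0.001 17.9 -0.0 -0.1
```

Free. On to the shoulder.

```bash
python3 -m pendant '0 0 0 4 0 0 0;0 0 0 8 0 0 0;0 0 0 12 0 0 0;0 0 0 15 0 0 0;0 0 0 17 0 0 0;0 0 0 18 0 0 0;0 0 0 18 0 0 0'; python3 -m pendant '0 0 0 .5 0 0 0;0 0 0 1 0 0 0;0 0 0 1 0 0 0'
python3 - <<'E'
from h import *
row(tcp((.5381,-.0359),-21.28,-57,gy=-.2,gz=16.3),-21.28)
E
```

```text
clock: 34.3
position: [0.4865, -0.0161, 0.0612]
eef_rot: [[0.932, -0.364, 0.0], [-0.364, -0.932, -0.001], [0.001, 0.001, -1.0]]
contact_force: [-0.1, -0.3, -2.6]
grip_width: 0.0265
finger_force: 80.1
clock: 34.67
position: [0.4871, -0.0164, 0.0611]
eef_rot: [[0.932, -0.364, -0.0], [-0.364, -0.932, -0.001], [-0.0, 0.001, -1.0]]
contact_force: [-1.4, 0.5, -2.2]
grip_width: 0.0265
finger_force: 80.1
0.001 0.000 -0.001 -0.4 -0.1 -0.2
```

```bash
python3 -m pendant '0 0 0 .5 0 0 0;0 0 0 1 0 0 0;0 0 0 1 0 0 0';python3 -m pendant '0 0 0 0 0 0 0;0 0 0 -3 0 0 0;0 0 0 -20 0 0 0;0 0 0 -45 0 0 0;0 0 0 -48 0 0 0;0 0 0 -48 0 -50 0;0 0 0 -48 0 -100 0;0 0 0 -48 0 -100 0'
python3 - <<'E'
from h import *
p=tcp((.5381,-.0359),-21.28,85,gy=-.2,gz=16.3);p[2]=.16
row(p,-21.28)
E
```

```text
clock: 35.05
position: [0.4871, -0.0165, 0.061]
eef_rot: [[0.932, -0.364, -0.002], [-0.364, -0.932, -0.0], [-0.002, 0.001, -1.0]]
contact_force: [-4.1, 1.6, -1.2]
grip_width: 0.0265
finger_force: 80.3
clock: 36.05
position: [0.448, 0.0002, 0.1651]
eef_rot: [[0.932, -0.364, 0.012], [-0.364, -0.932, -0.002], [0.012, -0.002, -1.0]]
contact_force: [0.4, -0.3, -3.8]
grip_width: 0.0263
finger_force: 80.3
-0.002 -0.012 -0.001 184.0 1.0 7.3
```

```bash
python3 -m pendant '0 -.006 0 184 .5 4 0;0 -.006 0 184 .5 4 0;0 -.006 0 184 .5 4 0;0 -.006 0 184 .5 4 0;0 -.006 0 184 .5 4 0;0 -.006 0 184 .5 50 0;0 -.006 0 184 .5 90 0;0 -.006 0 184 .5 103 0;0 -.006 0 184 .5 103 0;0 -.006 0 184 .5 103 0'
python3 - <<'E'
from h import *
row(tcp((.5381,-.0359),-21.28,72.5,gy=-.2,gz=16.3),-21.28)
E
```

```text
clock: 37.3
position: [0.616, -0.0668, 0.0599]
eef_rot: [[0.932, -0.363, -0.002], [-0.363, -0.932, 0.001], [-0.002, 0.0, -1.0]]
contact_force: [-0.3, -0.3, -2.1]
grip_width: 0.0263
finger_force: 80.1
0.000 0.002 -0.001 -9.3 -0.3 -1.3
```

```bash
python3 -m pendant '0 0 0 0 -.3 -1.3 0;0 0 0 -4 -.3 -1.3 0;0 0 0 -8 -.3 -1.3 0;0 0 0 -9 -.3 -1.3 0;0 0 0 -9 -.3 -1.3 0'
python3 - <<'E'
from h import *
row(tcp((.5381,-.0359),-21.28,71,gy=-.2,gz=16.3),-21.28)
E
```

```text
clock: 37.92
position: [0.6065, -0.0632, 0.0597]
eef_rot: [[0.932, -0.364, -0.005], [-0.364, -0.932, 0.001], [-0.005, 0.001, -1.0]]
contact_force: [0.8, -0.3, -1.8]
grip_width: 0.0263
finger_force: 80.1
0.001 0.005 -0.001 -0.7 -0.4 -1.6
```

```bash
python3 -m pendant '0 0 0 0 -.3 -1.5 0;0 0 0 -.5 -.3 -1.5 0;0 0 0 -1 -.3 -1.5 0;0 0 0 -1 -.3 -1.5 0'; python3 -m pendant '0 0 0 -.5 0 0 0;0 0 0 -1 0 0 0;0 0 0 -1 0 0 0'
python3 - <<'E'
from h import *
row(tcp((.5381,-.0359),-21.28,71,gy=-.2,gz=16.3),-21.28)
E
```

```text
clock: 38.42
position: [0.6065, -0.0628, 0.0613]
eef_rot: [[0.932, -0.364, -0.004], [-0.364, -0.932, 0.001], [-0.004, 0.0, -1.0]]
contact_force: [1.0, -1.0, -3.6]
grip_width: 0.0266
finger_force: 80.1
clock: 38.8
position: [0.6064, -0.0627, 0.0615]
eef_rot: [[0.932, -0.364, -0.002], [-0.364, -0.932, 0.001], [-0.002, 0.0, -1.0]]
contact_force: [4.5, -2.7, -3.9]
grip_width: 0.0264
finger_force: 80.1
0.000 0.002 -0.001 -0.3 0.0 0.2
```

```bash
python3 -m pendant '0 0 0 -.2 0 0 0;0 0 0 3 0 0 0;0 0 0 14 0 0 0;0 0 0 14 0 -50 0;0 0 0 14 0 -110 0;0 0 0 14 0 -138 0;0 0 0 14 0 -138 0'
python3 - <<'E'
from h import *
grab('top','top3.png'); row([.458,-.299,.2],2)
f=load('top3.png');i=f['image'].copy();cv2.imwrite('pics/c3.png',cv2.resize(i[100:320,120:500],None,fx=2,fy=2))
E
```

```text
clock: 39.67
position: [0.6203, -0.0677, 0.2017]
eef_rot: [[0.932, -0.364, -0.0], [-0.364, -0.932, 0.001], [-0.0, -0.001, -1.0]]
contact_force: [0.2, -0.4, -3.0]
grip_width: 0.0266
finger_force: 80.2
-0.001 0.005 -0.407 -65.5 274.1 -0.2
```

View pics/c3.png

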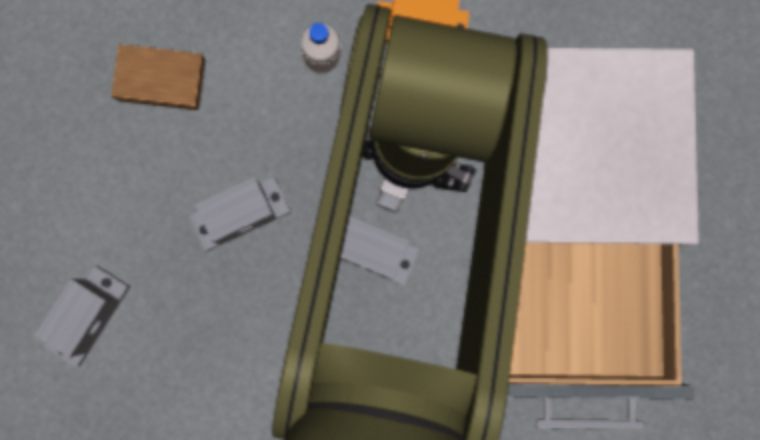

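The brackets, bottle (320,45) and box (158,75) are in place. The drawer is still open at (600,310) and the gauge is held at (393,195). Returning it.

```bash
python3 -m pendant '0 0 -.407 -65 274 0 0;0 0 -.407 -65 274 0 0;0 0 -.407 -65 274 0 0;0 0 -.407 -65 274 0 0;0 0 -.407 -65 274 0 0;0 0 -.407 -65 274 0 0;0 0 -.407 -65 274 0 0;0 0 -.407 -65 274 0 0'
python3 - <<'E'
from h import *
f=grab('wrist');toolgauge(f); row([.458,-.299,.054],2)
E
```

```text
clock: 40.72
position: [0.4587, -0.2978, 0.1986]
eef_rot: [[0.999, 0.036, -0.007], [0.036, -0.999, 0.003], [-0.006, -0.003, -1.0]]
contact_force: [-0.1, -1.2, -1.9]
grip_width: 0.0263
finger_force: 80.4
handle top z at x=20,y=0: 2.9 slope x 0.006 y -0.001
go tip x 59.5
16 y -14.3..13.6 mid -0.33, ztop 1.8 n739
22 y -14.0..13.8 mid -0.11, ztop 1.7 n758
40 y -9.9..9.8 mid -0.07, ztop 6.3 n557
48 y -10.2..9.5 mid -0.35, ztop 6.4 n590
-0.003 0.006 0.001 -0.0 1.4 144.9
```

```bash
python3 -m pendant '-.002 .004 0 0 1 50 0;-.002 .004 0 0 1 100 0;-.002 .004 0 0 1 130 0;-.002 .004 0 0 1 140 0;-.002 .004 0 0 1 144 0;-.002 .004 0 0 1 144 0;-.002 .004 0 0 1 144 0'
```

```text
clock: 41.65
position: [0.4587, -0.3005, 0.0569]
eef_rot: [[0.999, 0.035, 0.001], [0.035, -0.999, -0.002], [0.001, 0.002, -1.0]]
contact_force: [-0.2, 0.7, -2.4]
grip_width: 0.0264
finger_force: 80.3
```

```bash
python3 -m pendant '0 0 0 0 0 2 0;0 0 0 0 0 3.5 0;0 0 0 0 0 3.5 0;0 0 0 0 0 3.5 0'; python3 -m pendant '0 0 0 0 0 0 .4;0 0 0 0 0 0 .6;0 0 0 0 0 0 .6;0 0 0 0 0 0 .6;0 0 0 0 0 -50 .6;0 0 0 0 0 -100 .6;0 0 0 0 0 -120 .6;0 0 0 0 0 -120 .6'
python3 - <<'E'
from h import *
f=grab('wrist','w8.png'); gauge(f,.047,.055,(.38,.55,-.38,-.22)); row([.326,-.312,.17],91.2)
E
```

```text
clock: 42.15
position: [0.4581, -0.3002, 0.0527]
eef_rot: [[0.999, 0.035, -0.0], [0.035, -0.999, -0.001], [-0.0, 0.001, -1.0]]
contact_force: [-1.4, 0.8, 6.1]
grip_width: 0.0263
finger_force: 81.2
clock: 43.15
position: [0.459, -0.3006, 0.174]
eef_rot: [[0.999, 0.035, 0.003], [0.035, -0.999, -0.003], [0.002, 0.003, -1.0]]
contact_force: [-0.4, -0.9, -0.1]
grip_width: 0.0512
finger_force: 0.0
((448.5814514160156, -300.51043701171875), (78.50174713134766, 27.896989822387695), 2.0935401916503906) 3695 0.05005952011818137
0.001 0.001 -1.557 -132.4 7.5 2.4
```

View pics/w8.png

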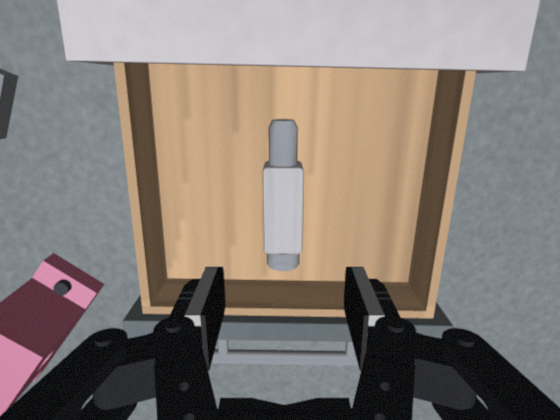

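The gauge lies flat in the tray: handle (265–302, 165–253), go end up. Now I'll grip the handle and shut the drawer.

```bash
python3 -m pendant '0 0 -1.557 -132 7 2 .26;0 0 -1.557 -132 7 2 .26;0 0 -1.557 -132 7 2 .26;0 0 -1.557 -132 7 2 .26;0 0 -1.557 -132 7 2 .26;0 0 -1.557 -132 7 2 .26;0 0 -1.557 -132 7 2 .26;0 0 -1.557 -132 7 2 .26;0 0 -1.557 -132 7 2 .26;0 0 -1.557 -132 7 2 .26;0 0 -1.557 -132 7 2 .26'
python3 - <<'E'
from h import *
f=grab('wrist'); row([.3275,-.3115,.053],91.2)
P=cloud(f); m=(P[...,2]>.044)&(P[...,2]<.056)&(P[...,0]<.34)&(P[...,0]>.3)&(f['range_z']>0)&(abs(P[...,1]+.31)<.04)
print(P[m].min(0),P[m].max(0))
E
```

```text
clock: 44.58
position: [0.3258, -0.3109, 0.1693]
eef_rot: [[-0.02, 1.0, -0.003], [1.0, 0.02, 0.001], [0.001, -0.003, -1.0]]
contact_force: [0.1, 0.4, -0.3]
grip_width: 0.0222
finger_force: 0.0
-0.002 -0.001 -0.001 -0.5 1.9 116.6
[ 0.32658125 -0.34988264  0.04648353] [ 0.33817494 -0.2700433   0.05500566]
```

```bash
python3 -m pendant '0 0 0 0 4.5 0 .28;0 0 0 0 4.5 40 .28;0 0 0 0 4.5 80 .28;0 0 0 0 4.5 108 .28;0 0 0 0 4.5 114 .28;0 0 0 0 4.5 114 0;0 0 0 0 4.5 114 0;0 0 0 0 4.5 114 0;0 0 0 0 4.5 114 0' 40
```

```text
clock: 45.75
position: [0.3305, -0.3113, 0.0562]
eef_rot: [[-0.021, 1.0, -0.001], [1.0, 0.021, -0.0], [-0.0, -0.001, -1.0]]
contact_force: [1.6, -0.1, -16.4]
grip_width: 0.0093
finger_force: 38.7
```

```bash
python3 -m pendant '0 0 0 0 10 1 0;0 0 0 0 25 2 0;0 0 0 0 42 2 0;0 0 0 0 60 2 0;0 0 0 0 78 2 0;0 0 0 0 96 2 0;0 0 0 0 114 2 0;0 0 0 0 132 2 0;0 0 0 0 145 2 0;0 0 0 0 154 2 0;0 0 0 0 160 2 0;0 0 0 0 160 2 0'; python3 -m pendant '0 0 0 0 1 0 0;0 0 0 0 3 0 0;0 0 0 0 3 0 0'
```

```text
clock: 47.25
position: [0.4937, -0.3091, 0.0561]
eef_rot: [[-0.021, 1.0, 0.004], [1.0, 0.021, -0.004], [-0.004, 0.004, -1.0]]
contact_force: [1.5, -0.2, 6.2]
grip_width: 0.0095
finger_force: 40.8
clock: 47.62
position: [0.4959, -0.309, 0.0561]
eef_rot: [[-0.021, 1.0, 0.003], [1.0, 0.021, -0.003], [-0.003, 0.003, -1.0]]
contact_force: [-0.7, 0.5, 6.5]
grip_width: 0.0094
finger_force: 40.9
```

```bash
python3 -m pendant '0 0 0 0 0 0 .26;0 0 0 0 0 0 .26;0 0 0 0 0 0 .26;0 0 0 0 0 -40 .26;0 0 0 0 0 -90 .26;0 0 0 0 0 -150 .26;0 0 0 0 -100 -150 .26;0 0 0 0 -100 -150 .26;0 0 0 0 -100 -150 .26'
python3 - <<'E'
from h import *
f=grab('top','top4.png'); P=cloud(f);P0=cloud(load('top0.png'))
for Q in(P,P0):
    m=(Q[...,2]>.04)&(Q[...,2]<.065)&(Q[...,0]>.47)&(Q[...,0]<.512)&(abs(Q[...,1]+.307)<.06); print(m.sum(),np.median(Q[m],0))
cv2.imwrite('pics/c4.png',cv2.resize(f['image'][90:320,120:500],None,fx=2,fy=2))
E
```

```text
clock: 48.75
position: [0.3908, -0.309, 0.2042]
eef_rot: [[-0.019, 1.0, -0.003], [1.0, 0.019, 0.001], [0.001, -0.003, -1.0]]
contact_force: [-0.4, 0.1, -0.6]
grip_width: 0.022
finger_force: 0.0
235 [ 0.49762937 -0.30767333  0.05227191]
259 [ 0.49613646 -0.30227687  0.05223651]
```

View pics/c4.png

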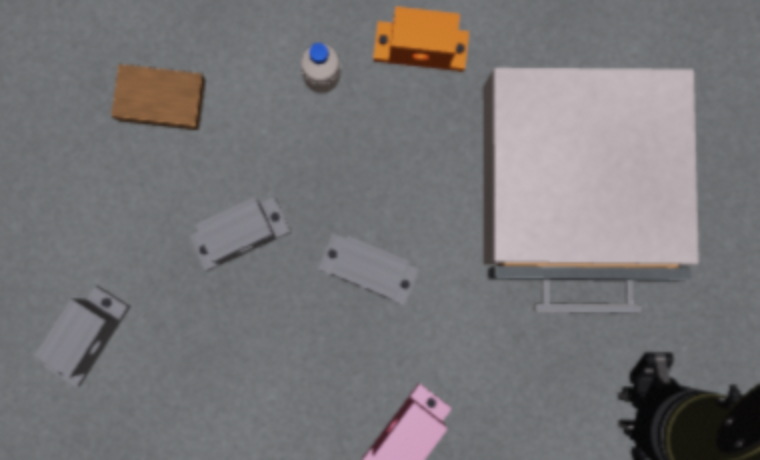

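Everything is in place. One check: is the drawer truly shut, with the panel flush and the handle 35 mm ahead of the unit's front?

```bash
python3 - <<'E'
from h import *
f=load('top4.png');P=cloud(f)
q=P[(P[...,2]>.08)&(P[...,2]<.1)&(abs(P[...,1]+.305)<.1)&(P[...,0]>.45)]
print('unit top x',np.percentile(q[:,0],[.2,99.8]))
q=P[(P[...,2]>.035)&(P[...,2]<.078)&(abs(P[...,1]+.305)<.1)&(P[...,0]>.505)]
print('panel',q.min(0),q.max(0),len(q)); h,e=np.histogram(q[:,0],bins=np.arange(.505,.58,.003));print(h)
w=load('w1.png');P=cloud(w)
for u in range(330,420,6): print(u,np.round(P[230,u],4))
E
```

```text
unit top x [0.55130949 0.78692691]
panel [ 0.50662253 -0.40495592  0.03512947] [ 0.55218831 -0.20561622  0.07787982] 793
[  7   7   9  12   7   7   7  14  43 110  98 109 106  92  93  72   0   0
   0   0   0   0   0   0]
330 [ 0.5295 -0.3203  0.034 ]
336 [ 0.5295 -0.3098  0.0598]
342 [ 0.531  -0.3045  0.0728]
348 [ 0.5346 -0.3043  0.0729]
354 [ 0.5384 -0.3047  0.0718]
360 [ 0.5418 -0.3041  0.073 ]
366 [ 0.5477 -0.3077  0.0637]
372 [ 0.5625 -0.3241  0.0226]
378 [ 0.5505 -0.301   0.0801]
384 [ 0.5524 -0.2989  0.0852]
390 [ 0.5556 -0.2986  0.0858]
396 [ 0.4938 -0.2217  0.2786]
402 [ 0.5625 -0.2985  0.0855]
408 [ 0.566  -0.2986  0.0851]
414 [ 0.5697 -0.2988  0.0843]
```

The panel front is at .5295 and the unit top edge at .551, with a gap between them, so it may be ajar. I'll regrip and push gently until the stop is felt.

```bash
python3 -m pendant '0 0 0 0 105 0 .27;0 0 0 0 105 0 .27;0 0 0 0 105 40 .27;0 0 0 0 105 90 .27;0 0 0 0 105 130 .27;0 0 0 0 105 149 .27;0 0 0 0 105 149 .27;0 0 0 0 105 149 0;0 0 0 0 105 149 0;0 0 0 0 105 149 0;0 0 0 0 105 149 0' 40;  python3 -m pendant '0 0 0 0 1 0 0;0 0 0 0 2 0 0;0 0 0 0 3 0 0;0 0 0 0 4 0 0;0 0 0 0 4 0 0'
```

```text
clock: 50.18
position: [0.4987, -0.308, 0.0549]
eef_rot: [[-0.021, 1.0, -0.001], [1.0, 0.021, -0.001], [-0.001, -0.001, -1.0]]
contact_force: [1.0, -0.7, 0.2]
grip_width: 0.0094
finger_force: 38.9
clock: 50.8
position: [0.5003, -0.3079, 0.0548]
eef_rot: [[-0.022, 1.0, -0.005], [1.0, 0.022, -0.0], [-0.0, -0.005, -1.0]]
contact_force: [-6.3, -3.0, 2.9]
grip_width: 0.0093
finger_force: 39.3
```

```bash
python3 -m pendant '0 0 0 0 1 0 0;0 0 0 0 2 0 0;0 0 0 0 2 0 0;0 0 0 0 2 0 0'; python3 -m pendant '0 0 0 0 -2.5 0 0;0 0 0 0 -2.5 0 .26;0 0 0 0 -2.5 0 .26;0 0 0 0 -2.5 0 .26;0 0 0 0 -2.5 -40 .26;0 0 0 0 -2.5 -90 .26;0 0 0 0 -2.5 -150 .26;0 0 0 0 -100 -150 .26;0 0 0 0 -100 -150 .26;0 0 0 0 -100 -150 .26'
python3 - <<'E'
from h import *
f=grab('top','top5.png'); P=cloud(f)
m=(P[...,2]>.04)&(P[...,2]<.065)&(P[...,0]>.47)&(P[...,0]<.512)&(abs(P[...,1]+.307)<.06); print(m.sum(),np.median(P[m],0))
q=P[(P[...,2]>.04)&(P[...,2]<.078)&(abs(P[...,1]+.305)<.1)&(P[...,0]>.52)];print(np.percentile(q[:,0],[1,5]))
m=(P[...,2]>.08)&(P[...,2]<.1)&(P[...,0]>.5)&(abs(P[...,1]+.305)<.16)
print(cv2.minAreaRect((P[m][:,:2]*1000).astype(np.float32)))
E
```

```text
clock: 51.3
position: [0.5004, -0.3079, 0.0548]
eef_rot: [[-0.022, 1.0, -0.009], [1.0, 0.022, 0.0], [0.0, -0.009, -1.0]]
contact_force: [-11.8, -4.7, 4.9]
grip_width: 0.0093
finger_force: 39.6
clock: 52.55
position: [0.4034, -0.3091, 0.2056]
eef_rot: [[-0.019, 1.0, -0.0], [1.0, 0.019, -0.0], [-0.0, -0.0, -1.0]]
contact_force: [-0.3, 0.2, -0.7]
grip_width: 0.0226
finger_force: 0.0
237 [ 0.50176561 -0.31222819  0.0524    ]
[0.5219399  0.53121196]
((668.9666137695312, -304.1557922363281), (235.90966796875, 241.91090393066406), 0.839695155620575)
```

The stop was felt: force rose to 12 N with no movement, and the unit top is 236 mm deep plus the 14 mm panel, so it is flush. Handing in.

```bash
python3 -c "
from plant import bot
print(bot.job_done())"
```

```text
the job is handed in; nothing more can be done
None
```

I checked all three grey brackets go then no-go, left to right, laid the gauge flat back in the drawer, pushed the drawer shut to its stop, and handed the job in at about 53 s; no verdict came back.

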